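Key the coin disc onto its hopper

ROBOT

A 6-joint arm with a two-finger parallel gripper is mounted at the origin on the work surface. World frame = base frame: x ahead of the robot, y to its left, z up, the work surface at z = 0. Lengths are in mm, angles in rad, forces in N, time in s.
With the tool pointing down it reaches from about 350 to 875 mm from the base axis. Payload 4.2 kg.
Tool frame: the origin (TCP) lies midway between the tips of the shut fingers; the grasp point (between the pads) lies 19 mm behind it (arm.tcp_to_grasp is the distance from the TCP to the grasp point, in mm); z points along the fingers, y is the line along which they close (so a half turn about z gives the same grasp; the last joint's range is limited). The gripper opens to 85 mm and grips with 20 to 120 N. Pads are 22 mm wide; open, the fingers measure 114 mm over their backs; the gripper's body (76 mm by 85 mm) begins 54 mm behind the grasp point. The pads swing forward as they close: fully open they stand 13 mm farther back than shut.
Start: joints at [1.568, 0.385, 0.008, 0, -1.194, -0.259], TCP at [161.73, 603.691, 201.112] pointing down, gripper open.
Joint ranges: [-3.14, 3.14], [-1.21, 2.06], [-1.07, 1.41], [-3.16, 2.05], [-2.99, -0.16], [-3.1, 3.1]. Speed limits (rad/s): [2.79, 2.79, 3.14, 3.14, 3.14, 3.14].

INTERFACE

Orientations are given as a unit quaternion [x, y, z, w].
In Python, from bench import arm gives the robot as it stands.
- The arm moves only by the tool arm_command, never from a script. Its argument "rows" is a list of rows, each a list of 2 entries, a list of its own where there are three numbers: the shift along the tool's x, y, z as a fraction of full scale, then the turn, a rotation vector about the tool's x, y, z as a fraction of full scale. In form: [[[x, y, z], [wx, wy, wz]], ...]. A call has 1 to 5 rows; each row is the pose to reach, as a shift and turn from the pose commanded when the call began, along the tool's axes at that moment, turning the shorter way round; what a row does not reach only later rows make up. Full scale, the value 1, is 0.25 m for a shift and 180 degrees for a turn. A row lasts 1/10 s, in which the tool goes at most 50 mm and 8.59 degrees, less where a joint would pass 70% of its speed; a pose out of reach is approached as far as the arm can. A call with a number of a shift or a turn outside -1 to 1 is refused whole. A call with a gripper value outside its range is refused whole. "grip" is the opening, from 0 (shut) to 1 (fully open), set as the call begins (left out, the last holds). The fingers move at their own pace and stop on an object; the grip force is fixed at half the most. Time passes only in rows, so rows that repeat a pose let the fingers close. It gives the time, the measured TCP pose, the force, the opening and the grip force at its end, in the units of the state.
- arm.read_state(): the state, without advancing time (a new reading comes with each control period).
- arm.get_image(name): name is "side" or "top" or "wrist"; returns (picture, depth): 480x640x3 uint8, blue, green, red; 480x640 float32, mm along the optical axis (not along the pixel's ray), 0 where there is no reading.
- arm.camera_info(name): a dict with "fx", "fy", "cx", "cy" (pixels), "k1" (the pictures are not rectified: a ray, as slopes to the right and down, at radius r is drawn at 1 + k1 r^2 times it, then the intrinsics apply), "extrinsics" (4x4, takes a point from camera to world coordinates). Camera axes: x right, y down, z forward; pixel columns grow to the right and rows downward; lengths in mm; the calibration is good to about 2 mm. A picture is of the moment at which its call begins: read the wrist's pose just before it. camera_info takes no time and is no camera call; for the wrist camera it gives the pose at the moment of the call.
- arm.job_done(): hands the job in; it is judged then, once.
Trained networks look in the newest picture that a camera, given by its name, has taken for a name from the list of things; names that differ only in an ending like _2 or _b are one class to them, and where a whole thing is asked for, a point or a joint stands for the part that bears it (a point fixed in the world has none). Each returns a list of dicts, best first, with "score" (0 to 1); they miss things now and then, are a little off and sometimes report something else, mostly with a low value. They report only what shows in the picture. A call takes as long as a camera call.
- arm.spot_in(camera, query): "position" ([column, row] in pixels, amid what is visible of it).
The state is a dict: "clock": time; "joints": joint angles; "joint_vel": joint speeds; "joint_efforts": joint torques, N m; "position": TCP position; "ee_rot": TCP orientation; "contact_force": force on the tool from outside, world axes, zero at the start; "wrist_torque": the same for the moment, N m; "gripper_width": finger opening in mm; "grasp_force": force on a finger pad.
Only numpy, scipy, OpenCV 4.12 (cv2) and the standard library are available. Lean on these libraries where they do the work, as an engineer would, in place of code of your own. Each camera call takes 0.05 s, during which the arm holds its last target. There are 200 camera calls.

TASK

The coin changer's hopper is open on the bench and its disc still rides high on the shaft. Push the disc's vane sideways with a fingertip to turn the disc until the notch in its rim stands over the key on the deck, then press the disc down until it is fully home, and leave it there. Only push: do not pinch the vane or lift the disc, and leave everything else where it is.

Things in the scene. Friction and masses are not known exactly. Their poses are not given: they have to be found in the camera images.
- hopper: coin hopper, fixed to the bench: black housing with a square dark steel deck plate, 200 x 200 mm, deck surface 44 mm above the bench. Origin on the bench under the disc's axis (the shaft stands at the middle of the deck); z up, x points from the axis towards the key, y to its left
- key (a point): top of the key, the plain metal rib fixed on the deck: 9 mm wide with a rounded top, 10 mm high above the deck, radial, reaching from 60.5 mm to 95 mm from the disc's axis (so its outer 25 mm show beyond the disc's rim). This point lies on the key's crest, 64 mm from the axis
- notch (a point): middle of the notch in the disc's rim, 64 mm from its axis, level with the disc's top face. The disc is aluminium, 140 mm across, 8 mm thick; the notch is 18 mm wide, open at the rim and 14 mm deep, and goes right through. The four dark rounds on the disc are only shallow coin pockets
- hub_top (a point): centre of the flat top of the disc's hub, on the disc's axis. Hub: 32 mm across, standing 18 mm above the disc's top face. At the start this point is 80.5 mm above the bench, with the disc seated 72 mm
- vane_mid (a point): middle of the disc's one stirring vane, a straight radial rib on the top face exactly opposite the notch: 12 mm thick, 16 mm tall above the face, reaching from 24.5 to 59.5 mm from the axis. This point is 42 mm from the axis and 8 mm above the face. Push it sideways to turn the disc
- vane_flank_a: one long side of the vane (6 mm thick half of it), the side that faces clockwise from above, origin at its foot
- vane_flank_b: the other long side of the vane, facing anticlockwise from above, origin at its foot
- disc (a joint): angle of the disc about its vertical axis, rad, growing anticlockwise from above; 0 and 2 pi: notch exactly over the key. It turns freely without end both ways against a friction of 0.05 N m (about 1.2 N on the vane) and stays where it is left
- disc_drop (a joint): how far the disc has gone down its shaft, m: 0 at the start (just clear above the key), 0.0085 fully seated (end stop, disc's top face level with the key's crest). A tight sliding fit: it takes about 3 to 6 N downwards anywhere on the disc or hub and stays where it is left; it cannot tilt. With the notch more than about 4.5 mm (0.07 rad) off the key, the key blocks it
- clamp_ring: loose steel ring nut, 32 mm across, 9 mm tall, lying on a corner of the hopper's deck; a bystander
- coin_stack: stack of brass coins, 23 mm across, 22 mm tall, on the opposite corner of the hopper's deck; a bystander
- screwdriver: screwdriver 200 mm long lying on the bench beside the hopper; a bystander
- padlock: brass padlock 40 x 38 x 18 mm with a steel shackle, lying on the bench beside the hopper; a bystander
- coin_tube: upright grey tube 32 mm across, 70 mm tall, on the bench beside the hopper; a bystander

How it is judged:
By the outcome, as a careful person would: the job done as asked, in the order asked, and still so for the second after the job is handed in, with the robot touching nothing.
It also fails if it takes over 48 s, if anything falls off the work surface, if the arm or the gripper's body presses on something with over 40 N, if the wrist force passes 120 N, or if a joint passes its speed limit or range.

## Working session

There is one attempt and no reset: what is moved stays moved. The work goes in short steps, Python scripts to look and compute and a tool call to move; the robot and the scene stay as the last step left them, time stands still between calls to the robot, and variables do not carry over. Pictures are saved under pics/ and viewed, at most 10 in all, crops included, and the job is handed in when it is done.

Besides the shell and the picture viewer there is one more tool, called after "Request:" by a JSON object that holds its "api" and its "payload", one argument or row to a line. arm_command: Moves the arm, as the interface text tells. Shift numbers are shares of 0.25 m and turn numbers shares of 180 degrees, none past 1 either way. Its arguments: {"type":"object","properties":{"rows":{"type":"array","items":{"type":"array"}},"grip":{"type":"number"}},"required":["rows"]}

```bash
mkdir -p pics; cat > h.py <<'E'
import numpy as np, cv2
from bench import arm
from scipy.spatial.transform import Rotation as R
def ray(cam,p):
    c=arm.camera_info(cam); E=np.array(c["extrinsics"])
    x=np.array([(p[0]-c["cx"])/c["fx"],(p[1]-c["cy"])/c["fy"]]); u=x.copy()
    for _ in range(20): u=x/(1+c["k1"]*(u@u))
    return E[:3,3],E[:3,:3]@np.array([u[0],u[1],1])
def at_z(cam,p,z):
    o,d=ray(cam,p); return o+d*(z-o[2])/d[2]
def at_d(cam,p,depth):
    o,d=ray(cam,p); x,y=int(round(p[0])),int(round(p[1])); w=depth[y-1:y+2,x-1:x+2]; w=w[w>0]
    return o+d*np.median(w) if len(w) else None
def tri(c1,p1,c2,p2):
    o1,d1=ray(c1,p1);o2,d2=ray(c2,p2)
    s=np.linalg.lstsq(np.c_[d1,-d2],o2-o1,rcond=None)[0]
    a,b=o1+s[0]*d1,o2+s[1]*d2
    return (a+b)/2,np.linalg.norm(a-b)
E
python3 - <<'E'
from h import *
np.set_printoptions(precision=1,suppress=True)
print({k:v for k,v in arm.read_state().items() if k in("clock","position","ee_rot","contact_force")})
for c in("top","side","wrist"):
    im,d=arm.get_image(c); cv2.imwrite(f"pics/{c}0.png",im)
    for q in("hub_top","key","notch","vane_mid","clamp_ring","coin_stack","coin_tube"):
        r=arm.spot_in(c,q)[:2]
        for s in r: print(c,q,round(s["score"],2),np.array(s["position"]),at_d(c,s["position"],d))
E
```

```text
{'clock': 0.0, 'position': array([161.6, 603.1, 200. ]), 'ee_rot': array([ 1. , -0.1, -0. ,  0. ]), 'contact_force': array([-0.1,  0.2, -0.7])}
top hub_top 0.68 [345.3 244.8] [576.5  -5.6  79.6]
top key 0.92 [347.3 247.3] [572.4  -8.9  80.4]
top key 0.55 [454.1 277.5] [ 528.8 -196.9   17.3]
top notch 0.6 [346.8 240.6] [583.5  -7.9  79.4]
top vane_mid 0.91 [346.9 244.1] [577.7  -8.2  79.6]
top clamp_ring 0.76 [379.9 199.4] [657.9 -63.8  52.3]
top coin_stack 0.63 [308.  296.4] [491.3  54.2  64.5]
top coin_tube 0.59 [440.2 177.3] [ 693.7 -162.4   68.7]
side hub_top 0.78 [312.8 235. ] [572.3   9.3  67.8]
side key 0.61 [289.4 190.1] [ 690.  -156.7   52.2]
side key 0.55 [313.2 258.7] [551.7  60.   57.7]
side notch 0.96 [312.5 234.8] [573.    8.9  67.8]
side vane_mid 0.86 [316.  237.6] [566.9   8.3  63.2]
side vane_mid 0.58 [313.7 256.3] [551.5  58.1  61.2]
side clamp_ring 0.55 [284.8 212. ] [664.6 -77.2  47.5]
side clamp_ring 0.54 [314.  258.5] [550.2  60.2  58.7]
side coin_stack 0.83 [350.3 268.5] [486.1  71.5  63.9]
side coin_tube 0.8 [289.7 192. ] [ 689.8 -157.2   47.6]
```

```bash
python3 - <<'E'
import cv2,numpy as np
a=cv2.imread("pics/top0.png")[165:325,250:470]; b=cv2.imread("pics/side0.png")[160:320,210:430]
cv2.imwrite("pics/c0.png",np.vstack([cv2.resize(x,None,fx=3.4,fy=3.4,interpolation=cv2.INTER_CUBIC)[:298*2] for x in (a,)])[:600])
cv2.imwrite("pics/c1.png",cv2.resize(b,None,fx=3.4,fy=3.4,interpolation=cv2.INTER_CUBIC))
E
```

```text
(no output)
```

View pics/c0.png

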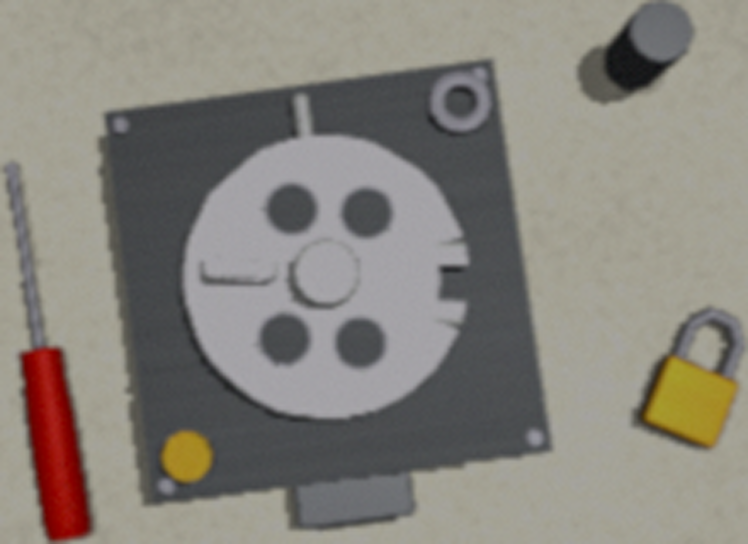

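View pics/c1.png

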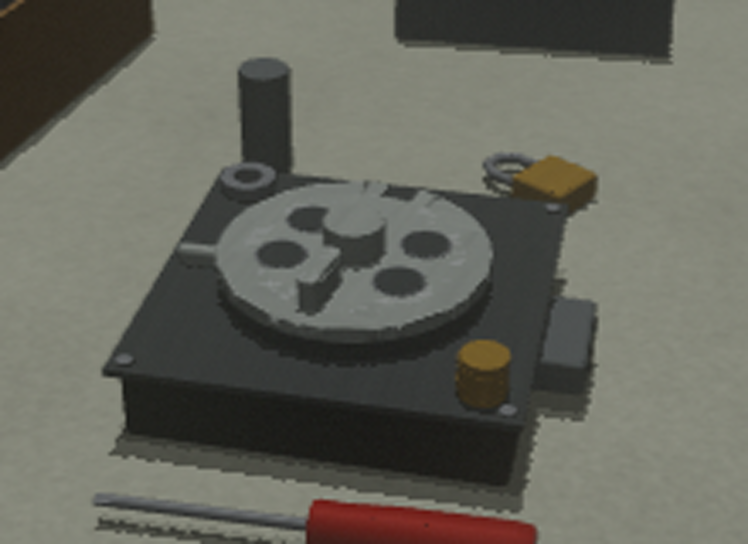

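The top view shows the key at crop (303,113), pointing up the picture (+x), the notch at (455,283) to the right and the vane at (237,270) to the left. So the disc has to turn roughly 95° anticlockwise. The side view agrees.

```bash
python3 - <<'E'
from h import *
np.set_printoptions(precision=2,suppress=True)
f=lambda x,y:(250+x/3.4,165+y/3.4); g=lambda x,y:(210+x/3.4,160+y/3.4)
az=lambda v:np.degrees(np.arctan2(v[1],v[0]))
h,e=tri("top",f(326,271),"side",g(354,219)); print("hub",h,e)
H=at_z("top",f(326,271),80.5);K=at_z("top",f(303,100),54);N=at_z("top",f(453,281),62.5);V=at_z("top",f(238,268),78.5)
print(H,K,N,V,[az(a-H) for a in(K,N,V)])
C=[at_z("top",f(*p),44) for p in((108,112),(492,61),(550,450),(148,503))]; print("deck centre",np.mean(C,0),"edge az",az(C[0]-C[3]),az(C[1]-C[2]))
s=arm.read_state(); print(s["position"],np.array(s["ee_rot"]),R.from_quat(s["ee_rot"]).as_matrix(),s["joints"])
print(arm.camera_info("wrist")["extrinsics"])
E
```

```text
hub [576.44  -6.65  78.81] 0.6481438297015153
[576.59  -6.51  80.5 ] [665.1    5.75  54.  ] [574.54 -69.03  62.5 ] [577.46  35.78  78.5 ] [np.float64(7.888500497958612), np.float64(-91.87104290124658), np.float64(88.81443160273734)]
deck centre [576.04  -6.3   44.  ] edge az 7.445397406490842 8.598039459022278
[161.74 603.68 201.12] [ 0.99 -0.13  0.    0.  ] [[ 0.97 -0.26  0.  ]
 [-0.26 -0.97 -0.  ]
 [ 0.    0.   -1.  ]] [ 1.57  0.38  0.01  0.   -1.19 -0.26]
[[ -0.26  -0.93  -0.27 228.25]
 [ -0.97   0.25   0.07 585.29]
 [ -0.     0.28  -0.96 373.84]
 [  0.     0.     0.     1.  ]]
```

Request:
{"api": "arm_command", "payload": {
  "rows": [
    [[0.12, 0.09, 0], [0, 0, 0.025]],
    [[0.28, 0.21, 0], [0, 0, 0.055]],
    [[0.44, 0.33, 0], [0, 0, 0.085]],
    [[0.6, 0.46, 0], [0, 0, 0.115]],
    [[0.766, 0.581, 0], [0, 0, 0.1417]]
  ],
  "grip": 0
}}

```text
clock: 1.7
position: [308.0, 414.4, 201.4]
ee_rot: [0.938, -0.347, 0.0, -0.0]
contact_force: [1.2, 0.5, 0.6]
gripper_width: 12.4
grasp_force: 0.0
```

Request:
{"api": "arm_command", "payload": {
  "rows": [
    [[0.188, 0.039, 0], [0, 0, 0.028]],
    [[0.376, 0.078, 0], [0, 0, 0.057]],
    [[0.565, 0.116, 0], [0, 0, 0.085]],
    [[0.753, 0.155, 0], [0, 0, 0.113]],
    [[0.941, 0.194, 0], [0, 0, 0.1417]]
  ]
}}

```text
clock: 2.2
position: [455.6, 224.8, 201.6]
ee_rot: [0.838, -0.546, 0.0, -0.001]
contact_force: [0.7, 0.9, 0.1]
gripper_width: -0.1
grasp_force: 0.0
```

Request:
{"api": "arm_command", "payload": {
  "rows": [
    [[0.25, -0.06, 0], [0, 0, 0.035]],
    [[0.5, -0.12, 0], [0, 0, 0.075]],
    [[0.72, -0.18, 0], [0, 0, 0.11]],
    [[0.87, -0.215, 0], [0, 0, 0.132]],
    [[0.933, -0.23, 0], [0, 0, 0.1417]]
  ]
}}

```text
clock: 2.7
position: [603.4, 34.3, 201.1]
ee_rot: [-0.697, 0.717, -0.0, 0.0]
contact_force: [-0.1, 1.0, 0.3]
gripper_width: 0.3
grasp_force: 0.0
```

Request:
{"api": "arm_command", "payload": {
  "rows": [
    [[0, 0, 0], [0, 0, 0]],
    [[0, 0, 0], [0, 0, 0]]
  ]
}}

```text
clock: 2.9
position: [602.2, 35.7, 200.5]
ee_rot: [-0.697, 0.717, 0.0, -0.0]
contact_force: [0.3, 0.8, -0.9]
gripper_width: -0.1
grasp_force: 0.0
```

```bash
cat > look.py <<'E'
from h import *
import sys
np.set_printoptions(precision=2,suppress=True)
s=arm.read_state(); r=R.from_quat(s["ee_rot"]).as_matrix()
print(s["clock"],s["position"],"az",np.degrees(np.arctan2(r[1,0],r[0,0])),"tz",r[:,2],s["contact_force"],s["gripper_width"],s["joints"])
for c in sys.argv[2:]:
    im,d=arm.get_image(c); cv2.imwrite(f"pics/{c}{sys.argv[1]}.png",im)
    np.save(f"pics/{c}{sys.argv[1]}.npy",d)
E
python3 look.py 1 wrist
```

```text
2.9 [602.16  35.71 200.52] az -91.63592899961382 tz [-0. -0. -1.] [ 0.35  0.75 -0.92] -0.07842762289685284 [ 0.33  0.35 -0.05 -0.   -1.17 -0.36]
```

View pics/wrist1.png

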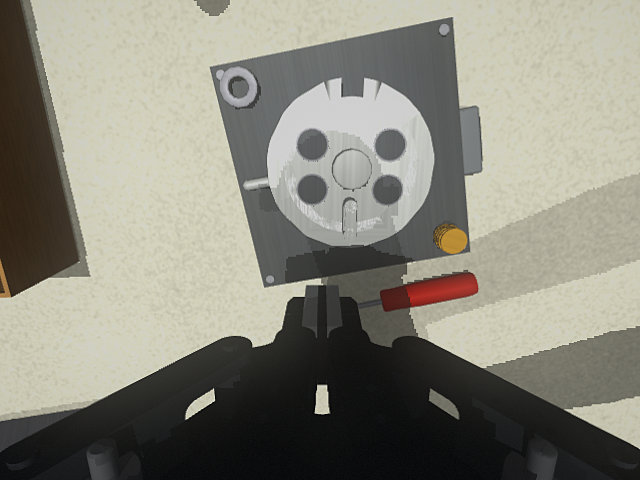

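Wrist view shows hub (352,168), vane (349,215), notch (352,88), key (257,184) and the closed fingertips at (322,290). I'll work out positions from these.

```bash
python3 - <<'E'
from h import *
np.set_printoptions(precision=2,suppress=True)
az=lambda v:np.degrees(np.arctan2(v[1],v[0]))
H=at_z("wrist",(352,168),80.5);K=at_z("wrist",(252,185),54);N=at_z("wrist",(352,88),62.5);V=at_z("wrist",(349.5,215),78.5)
print(H,K,N,V,[az(a-H) for a in(K,N,V)])
print("tri hub",tri("wrist",(352,168),"top",(345.9,244.7)))
d=np.load("pics/wrist1.npy")
for p in((312,292),(331,292),(295,310),(350,310),(304,300),(340,300),(352,168)):print(p,at_d("wrist",p,d))
E
```

```text
[574.92  -7.06  80.5 ] [660.01   7.48  54.  ] [573.14 -67.68  62.5 ] [577.03  31.23  78.5 ] [np.float64(9.697859361248998), np.float64(-91.68147514007555), np.float64(86.85191178923408)]
tri hub (array([575.71,  -6.99,  85.84]), np.float64(1.339802777823364))
(312, 292) [603.84  25.58 241.62]
(331, 292) [596.4   25.68 241.88]
(295, 310) [610.16  29.25 249.28]
(350, 310) [589.56  29.87 249.25]
(304, 300) [606.7   25.82 248.11]
(340, 300) [592.92  29.37 241.52]
(352, 168) [574.96  -7.1   80.91]
```

Request:
{"api": "arm_command", "payload": {
  "rows": [
    [[0, 0, 0.12], [0, 0, 0]],
    [[0, 0, 0.28], [0, 0, 0]],
    [[0, 0, 0.42], [0, 0, 0]],
    [[0, 0, 0.5], [0, 0, 0]],
    [[0, 0, 0.53], [0, 0, 0]]
  ]
}}

```text
clock: 3.45
position: [599.9, 37.6, 66.5]
ee_rot: [-0.698, 0.716, 0.001, -0.002]
contact_force: [-0.6, 0.5, 0.1]
gripper_width: -0.0
grasp_force: 0.0
```

Request:
{"api": "arm_command", "payload": {
  "rows": [
    [[0, 0, 0], [0, 0, 0]],
    [[0, 0, 0], [0, 0, 0]]
  ]
}}

```text
clock: 3.65
position: [602.9, 37.5, 70.2]
ee_rot: [-0.698, 0.716, -0.001, 0.001]
contact_force: [-0.5, 0.1, 0.2]
gripper_width: -0.3
grasp_force: 0.0
```

```bash
python3 look.py 2 side; python3 -c "
import cv2
cv2.imwrite('pics/s2.png',cv2.resize(cv2.imread('pics/side2.png')[160:320,210:430],None,fx=3.4,fy=3.4,interpolation=2))"
```

```text
3.65 [602.94  37.54  70.2 ] az -91.43433932658863 tz [ 0.  0. -1.] [-0.55  0.09  0.16] -0.2686439137700137 [ 0.33  0.47 -0.22  0.   -0.88 -0.36]
```

View pics/s2.png

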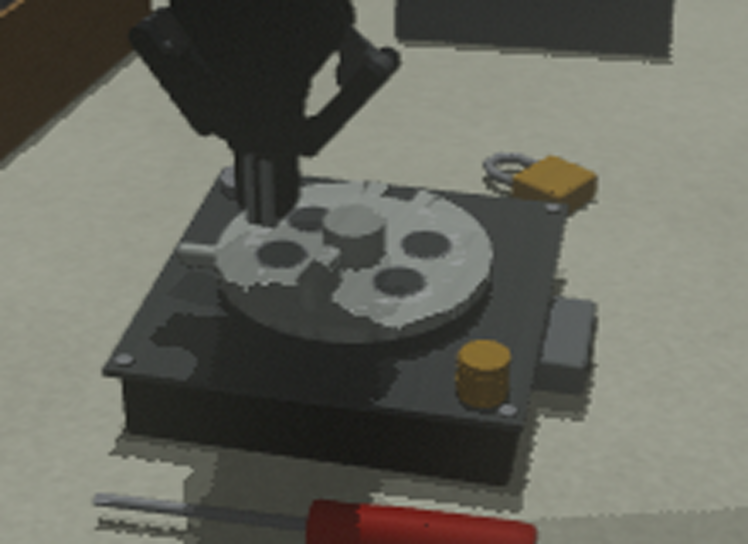

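The closed fingertip is down at (265,200) in the crop, beside the vane on its clockwise side and clear of the pockets and hub. Next I close the gap and push along an arc.

Request:
{"api": "arm_command", "payload": {
  "rows": [
    [[0.004, 0.01, 0], [0, 0, 0]],
    [[0.004, 0.023, 0], [0, 0, 0]],
    [[0.004, 0.023, 0], [0, 0, 0]]
  ]
}}

```text
clock: 4.0
position: [595.9, 35.8, 69.3]
ee_rot: [-0.698, 0.716, -0.0, 0.0]
contact_force: [0.1, 0.2, -0.5]
gripper_width: -0.0
grasp_force: 0.0
```

Request:
{"api": "arm_command", "payload": {
  "rows": [
    [[-0.0067, 0.0153, 0], [0, 0, -0.0278]],
    [[-0.012, 0.0311, 0], [0, 0, -0.0556]],
    [[-0.0159, 0.0474, 0], [0, 0, -0.0833]],
    [[-0.0184, 0.0639, 0], [0, 0, -0.1111]],
    [[-0.0194, 0.0806, 0], [0, 0, -0.1389]]
  ]
}}

```text
clock: 4.5
position: [576.2, 41.2, 68.9]
ee_rot: [0.837, -0.547, 0.0, -0.0]
contact_force: [-0.2, 0.3, -0.1]
gripper_width: -0.3
grasp_force: 0.0
```

```bash
python3 look.py 3 top; python3 -c "
import cv2
cv2.imwrite('pics/s3.png',cv2.resize(cv2.imread('pics/top3.png')[165:325,250:470],None,fx=3.4,fy=3.4,interpolation=2))"
```

```text
4.5 [576.18  41.2   68.88] az -66.31129926534207 tz [ 0.  0. -1.] [-0.18  0.3  -0.06] -0.2815071239266758 [ 0.35  0.43 -0.28  0.   -0.85  0.06]
```

View pics/s3.png

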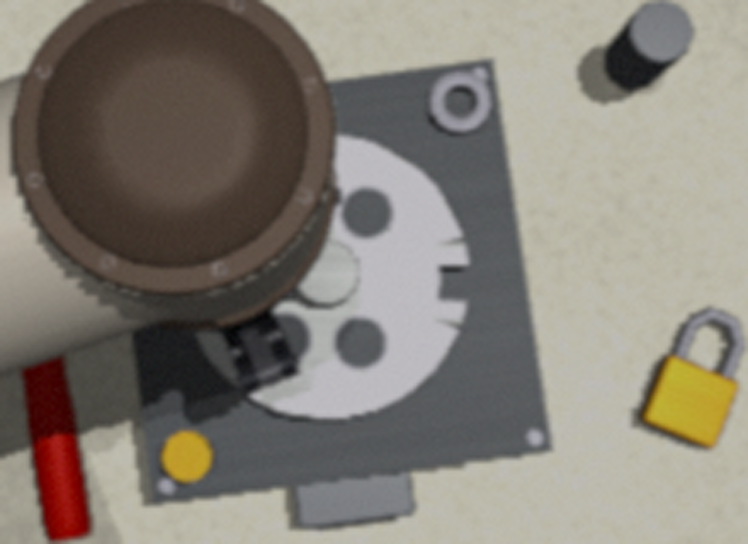

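The notch is still at (455,283), so the disc hasn't turned even though the fingertip should have reached the vane. I'll check where the tip really is from the side.

```bash
python3 look.py 4 side; python3 - <<'E'
from h import *
np.set_printoptions(precision=1,suppress=True)
cv2.imwrite('pics/s4.png',cv2.resize(cv2.imread('pics/side4.png')[160:320,210:430],None,fx=3.4,fy=3.4,interpolation=2))
d=np.load("pics/side2.npy")
for x in (245,258,268,285):
  for y in(195,210,218): print(x,y,at_d("side",(210+x/3.4,160+y/3.4),d))
E
```

```text
4.55 [575.43  41.16  68.83] az -66.18846389475706 tz [-0.  0. -1.] [-0.36  0.72  0.26] -0.06840430925819245 [ 0.35  0.43 -0.28 -0.   -0.85  0.06]
245 195 [608.8  49.  116.5]
245 210 [609.3  48.8 108. ]
245 218 [638.9 -10.7  63.5]
258 195 [601.3  50.6 118.9]
258 210 [602.2  49.4 109.9]
258 218 [602.2  49.9 105.8]
268 195 [596.4  50.1 119.6]
268 210 [597.1  49.2 110.9]
268 218 [597.4  49.  106.3]
285 195 [589.8  45.6 118.5]
285 210 [590.5  44.8 109.8]
285 218 [619.2 -17.8  63.7]
```

View pics/s4.png

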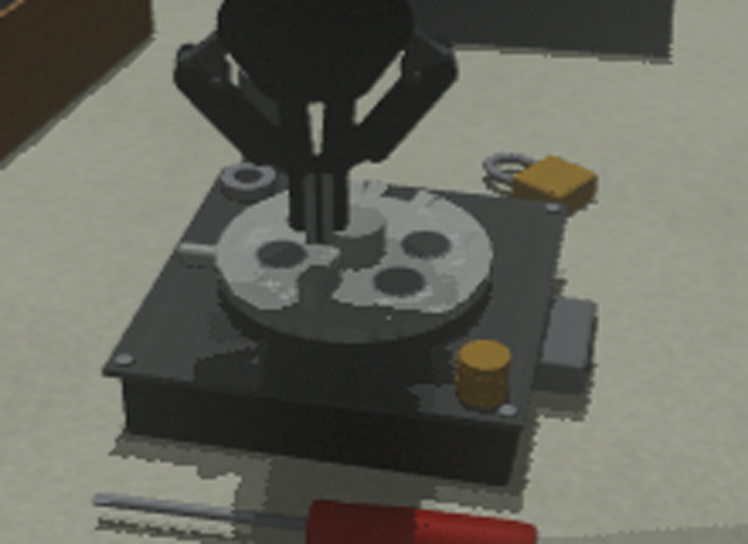

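The side view and depth show the fingertip bottom (320,245) at z≈103, above the vane. The reported TCP height is about 34 mm lower than the real tip, so the finger passed over without contact. I'll back up to the start of the arc and go lower, using the camera for height.

Request:
{"api": "arm_command", "payload": {
  "rows": [
    [[0.02, -0.014, 0], [0, 0, 0.035]],
    [[0.035, -0.035, 0], [0, 0, 0.08]],
    [[0.0516, -0.0648, 0], [0, 0, 0.12]],
    [[0.0516, -0.0648, 0], [0, 0, 0.1389]]
  ]
}}

```text
clock: 5.0
position: [597.5, 35.7, 68.7]
ee_rot: [-0.696, 0.718, -0.0, 0.0]
contact_force: [-0.1, -0.3, 0.2]
gripper_width: -0.0
grasp_force: 0.0
```

Request:
{"api": "arm_command", "payload": {
  "rows": [
    [[0, -0.02, 0], [0, 0, 0]],
    [[0, -0.02, 0.03], [0, 0, 0]],
    [[0, -0.02, 0.06], [0, 0, 0]],
    [[0, -0.02, 0.08], [0, 0, 0]],
    [[0, -0.02, 0.08], [0, 0, 0]]
  ]
}}

```text
clock: 5.5
position: [600.2, 35.5, 47.2]
ee_rot: [-0.698, 0.716, 0.001, -0.001]
contact_force: [-0.0, -0.2, 0.6]
gripper_width: 0.3
grasp_force: 0.0
```

```bash
python3 look.py 5 side; cat > tip.py <<'E'
from h import *
import sys
# side depth cloud near the tool: lowest points of the finger
n=sys.argv[1]; d=np.load(f"pics/side{n}.npy"); c=arm.camera_info("side"); s=arm.read_state()
v,u=np.nonzero(d>0); k=np.float32([[c["fx"],0,c["cx"]],[0,c["fy"],c["cy"]],[0,0,1]])
q=cv2.undistortPoints(np.float32(np.c_[u,v])[:,None],k,np.float32([c["k1"],0,0,0]))[:,0]
E=np.array(c["extrinsics"]); z=d[v,u]; P=(np.c_[q*z[:,None],z])@E[:3,:3].T+E[:3,3]
m=np.hypot(*(P[:,:2]-s["position"][:2]).T)<24
for a in range(62,140,6):
    b=P[m&(P[:,2]>=a)&(P[:,2]<a+6)]
    print(a,len(b),b.min(0).round(0) if len(b) else"",b.max(0).round(0) if len(b) else"")
E
python3 tip.py 5
```

```text
5.5 [600.2   35.47  47.21] az -91.5182559416069 tz [-0. -0. -1.] [-0.01 -0.21  0.58] 0.27435425036610095 [ 0.33  0.49 -0.24 -0.   -0.84 -0.35]
62 163 [585.  12.  62.] [624.  59.  64.]
68 0  
74 36 [577.  22.  76.] [605.  51.  80.]
80 34 [588.  40.  80.] [612.  50.  86.]
86 55 [586.  29.  86.] [612.  50.  92.]
92 60 [586.  30.  92.] [613.  50.  98.]
98 61 [585.  31.  98.] [613.  49. 104.]
104 60 [586.  30. 104.] [612.  49. 110.]
110 55 [586.  33. 110.] [614.  50. 116.]
116 53 [581.  41. 116.] [622.  51. 122.]
122 87 [582.  31. 122.] [621.  52. 128.]
128 111 [577.  27. 128.] [624.  51. 134.]
134 56 [584.  25. 134.] [622.  51. 140.]
```

The tip is at z≈79 and its near face at x≈586, with the vane flank at 582, so it's clear. Down 12 mm more.

Request:
{"api": "arm_command", "payload": {
  "rows": [
    [[0, 0, 0.016], [0, 0, 0]],
    [[0, 0, 0.032], [0, 0, 0]],
    [[0, 0, 0.048], [0, 0, 0]],
    [[0, 0, 0.048], [0, 0, 0]]
  ]
}}

```text
clock: 5.95
position: [600.7, 35.6, 35.9]
ee_rot: [-0.698, 0.716, 0.0, -0.001]
contact_force: [-0.0, -0.8, -0.4]
gripper_width: 0.3
grasp_force: 0.0
```

```bash
python3 look.py 6 side;python3 tip.py 6 | head -6
```

```text
5.95 [600.69  35.57  35.87] az -91.52802403789671 tz [-0. -0. -1.] [-0.02 -0.8  -0.39] 0.32426922508157563 [ 0.33  0.51 -0.25 -0.   -0.81 -0.35]
62 109 [584.  16.  62.] [624.  59.  67.]
68 28 [589.  41.  68.] [612.  49.  74.]
74 80 [577.  23.  74.] [613.  51.  80.]
80 55 [586.  30.  80.] [614.  49.  86.]
86 57 [586.  31.  86.] [613.  50.  92.]
92 60 [585.  32.  92.] [613.  49.  98.]
```

Request:
{"api": "arm_command", "payload": {
  "rows": [
    [[0, 0.01, 0], [0, 0, 0]],
    [[0, 0.02, 0], [0, 0, 0]],
    [[0, 0.02, 0], [0, 0, 0]]
  ]
}}

```text
clock: 6.3
position: [596.3, 35.9, 36.9]
ee_rot: [-0.698, 0.716, -0.0, 0.0]
contact_force: [0.6, 0.8, 0.7]
gripper_width: 0.2
grasp_force: 0.1
```

Request:
{"api": "arm_command", "payload": {
  "rows": [
    [[-0.0067, 0.0153, 0], [0, 0, -0.0278]],
    [[-0.012, 0.0311, 0], [0, 0, -0.0556]],
    [[-0.0159, 0.0474, 0], [0, 0, -0.0833]],
    [[-0.0184, 0.0639, 0], [0, 0, -0.1111]],
    [[-0.0194, 0.0806, 0], [0, 0, -0.1389]]
  ]
}}

```text
clock: 6.8
position: [577.0, 41.4, 37.2]
ee_rot: [0.837, -0.547, 0.001, -0.001]
contact_force: [1.1, -0.4, -0.3]
gripper_width: 0.3
grasp_force: 0.6
```

```bash
python3 look.py 7 top side; python3 -c "
import cv2,numpy as np
f=lambda n,x:cv2.resize(cv2.imread(n)[165:325,x:x+200],None,fx=2,fy=2,interpolation=2)
cv2.imwrite('pics/s7.png',np.hstack([f('pics/top7.png',250),f('pics/side7.png',220)]))"
```

```text
6.8 [576.98  41.39  37.2 ] az -66.28121774447519 tz [ 0.  0. -1.] [ 1.14 -0.4  -0.29] 0.31639022268108663 [ 0.35  0.47 -0.31  0.   -0.78  0.06]
```

View pics/s7.png

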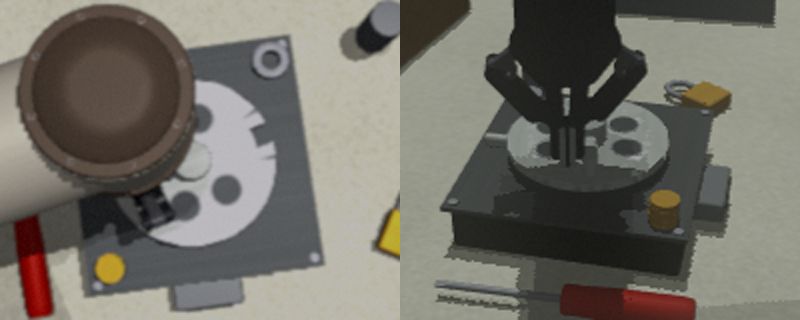

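The disc now turns with the finger; the notch is at (262,133) in the left crop, about 23° further round. Continuing.

Request:
{"api": "arm_command", "payload": {
  "rows": [
    [[-0.0067, 0.0153, 0], [0, 0, -0.0278]],
    [[-0.012, 0.0311, 0], [0, 0, -0.0556]],
    [[-0.0159, 0.0474, 0], [0, 0, -0.0833]],
    [[-0.0184, 0.0639, 0], [0, 0, -0.1111]],
    [[-0.0194, 0.0806, 0], [0, 0, -0.1389]]
  ]
}}

```text
clock: 7.4
position: [556.7, 37.9, 37.1]
ee_rot: [0.935, -0.354, 0.001, -0.001]
contact_force: [1.1, 0.4, -0.1]
gripper_width: 0.0
grasp_force: 0.6
```

Request:
{"api": "arm_command", "payload": {
  "rows": [
    [[-0.0067, 0.0153, 0], [0, 0, -0.0278]],
    [[-0.012, 0.0311, 0], [0, 0, -0.0556]],
    [[-0.0159, 0.0474, 0], [0, 0, -0.0833]],
    [[-0.0184, 0.0639, 0], [0, 0, -0.1111]],
    [[-0.0194, 0.0806, 0], [0, 0, -0.1389]]
  ]
}}

```text
clock: 7.9
position: [539.7, 26.1, 37.1]
ee_rot: [0.99, -0.143, 0.001, -0.0]
contact_force: [0.8, 0.8, -0.0]
gripper_width: 0.1
grasp_force: 0.6
```

```bash
python3 look.py 8 top wrist; python3 -c "
import cv2,numpy as np
a=cv2.resize(cv2.imread('pics/top8.png')[165:325,250:450],None,fx=2.5,fy=2.5,interpolation=2)
b=cv2.imread('pics/wrist8.png')[0:400,170:470]
cv2.imwrite('pics/s8.png',np.hstack([a,b]))"
```

```text
7.9 [539.74  26.05  37.07] az -16.408886030637575 tz [ 0.  0. -1.] [ 0.82  0.85 -0.05] 0.05189745767628662 [ 0.35  0.42 -0.41  0.   -0.74  0.94]
```

View pics/s8.png

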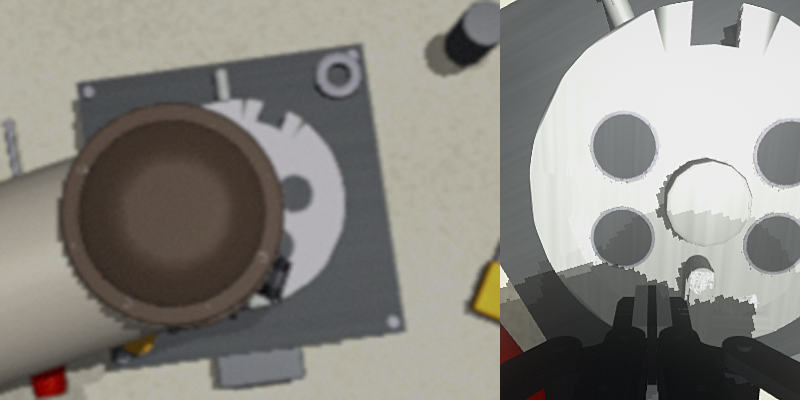

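```bash
python3 - <<'E'
from h import *
az=lambda v:np.degrees(np.arctan2(v[1],v[0]))
H=at_z("wrist",(379,201),80.5)
for n,p,z in(("notch",(385.5,44),62.5),("key",(289,12),54)):
    P=at_z("wrist",p,z); print(n,P.round(1),np.hypot(*(P-H)[:2]).round(1),az(P-H))
print(H)
E
```

```text
notch [628.1 -25.7  62.5] 54.3 -19.529154058453315
key [650.3   4.6  54. ] 74.4 9.367276137575502
[576.86979424  -7.50292024  80.5       ]
```

Wrist view: notch inner edge mid at (715,44), key at (617,10), hub (709,201) in the crop, so about 28° remain. Going another 24°, then checking.

Request:
{"api": "arm_command", "payload": {
  "rows": [
    [[-0.0067, 0.0153, 0], [0, 0, -0.0278]],
    [[-0.012, 0.0311, 0], [0, 0, -0.0556]],
    [[-0.0159, 0.0474, 0], [0, 0, -0.0833]],
    [[-0.0184, 0.0639, 0], [0, 0, -0.1111]],
    [[-0.0194, 0.0806, 0], [0, 0, -0.1389]]
  ]
}}

```text
clock: 8.5
position: [528.8, 8.1, 36.8]
ee_rot: [0.997, 0.074, 0.0, -0.0]
contact_force: [0.1, 0.7, 0.6]
gripper_width: -0.1
grasp_force: 0.7
```

```bash
python3 look.py 9 wrist top; python3 -c "
import cv2,numpy as np
a=cv2.resize(cv2.imread('pics/top9.png')[180:300,300:420],None,fx=3,fy=3,interpolation=2)
b=cv2.imread('pics/wrist9.png')[0:360,180:600]
cv2.imwrite('pics/s9.png',np.hstack([a,b]))"
```

```text
8.5 [528.81   8.07  36.83] az 8.50798769075472 tz [ 0.  0. -1.] [0.13 0.65 0.6 ] -0.0551016653538436 [ 0.32  0.41 -0.44 -0.   -0.73  1.4 ]
```

View pics/s9.png

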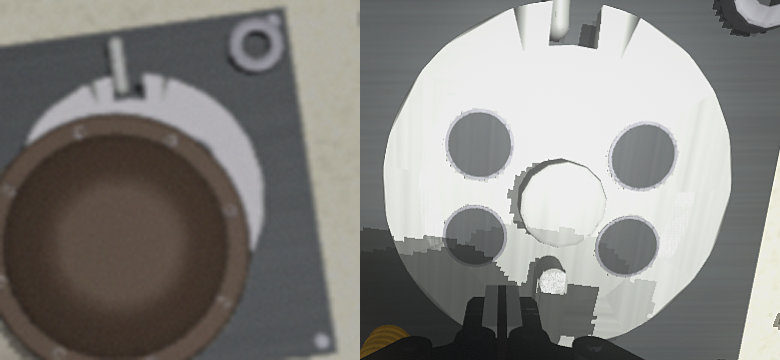

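```bash
python3 - <<'E'
from h import *
az=lambda v:np.degrees(np.arctan2(v[1],v[0]))
H=at_z("wrist",(382,203),80.5);H2=np.array([576,-7,0])
for n,p,z in(("notch",(393.5,46),62.5),("key",(382,12),54)):
    P=at_z("wrist",p,z); print(n,P.round(1),np.hypot(*(P-H)[:2]).round(1),az(P-H),az(P-H2))
print(H)
im=cv2.cvtColor(cv2.imread("pics/wrist9.png"),6)
for y in(8,14,22,30,38,42): print(y,[f"{x}:{im[y,x]}" for x in range(348,436,3)])
E
```

```text
notch [630.3  -3.7  62.5] 54.4 3.4762162504445326 3.5170550566415684
key [642.9   1.6  54. ] 67.4 7.321229543357345 7.351719253353326
[576.03937594  -6.95875553  80.5       ]
8 ['348:232', '351:233', '354:232', '357:233', '360:232', '363:233', '366:233', '369:232', '372:197', '375:202', '378:229', '381:232', '384:213', '387:192', '390:119', '393:121', '396:121', '399:121', '402:120', '405:120', '408:119', '411:119', '414:120', '417:117', '420:125', '423:233', '426:232', '429:234', '432:240', '435:225']
14 ['348:233', '351:233', '354:233', '357:233', '360:233', '363:233', '366:233', '369:233', '372:181', '375:176', '378:232', '381:232', '384:213', '387:190', '390:116', '393:119', '396:120', '399:120', '402:118', '405:118', '408:118', '411:117', '414:117', '417:104', '420:84', '423:235', '426:232', '429:232', '432:232', '435:232']
22 ['348:234', '351:234', '354:234', '357:233', '360:234', '363:234', '366:234', '369:237', '372:181', '375:209', '378:234', '381:231', '384:212', '387:185', '390:119', '393:123', '396:122', '399:122', '402:120', '405:123', '408:120', '411:121', '414:106', '4
[... 356 characters left out ...]
 '426:234', '429:233', '432:233', '435:233']
38 ['348:235', '351:235', '354:235', '357:235', '360:235', '363:235', '366:235', '369:144', '372:94', '375:109', '378:116', '381:105', '384:117', '387:131', '390:130', '393:131', '396:129', '399:99', '402:88', '405:88', '408:88', '411:79', '414:86', '417:121', '420:240', '423:234', '426:234', '429:234', '432:234', '435:233']
42 ['348:235', '351:235', '354:235', '357:235', '360:236', '363:235', '366:236', '369:155', '372:139', '375:123', '378:120', '381:121', '384:129', '387:132', '390:132', '393:131', '396:132', '399:103', '402:90', '405:90', '408:83', '411:81', '414:96', '417:118', '420:236', '423:235', '426:235', '429:234', '432:235', '435:234']
```

The notch (crop mid ≈574,45) is about 4.5° short of the key (561,15). One small push.

Request:
{"api": "arm_command", "payload": {
  "rows": [
    [[-0.003, 0.007, 0], [0, 0, -0.0125]],
    [[-0.0061, 0.0138, 0], [0, 0, -0.025]],
    [[-0.0061, 0.0138, 0], [0, 0, -0.025]]
  ]
}}

```text
clock: 8.9
position: [527.4, 4.3, 36.6]
ee_rot: [0.994, 0.111, -0.0, -0.0]
contact_force: [0.6, 0.3, 0.2]
gripper_width: -0.3
grasp_force: 0.3
```

```bash
python3 look.py 10 wrist; python3 - <<'E'
from h import *
az=lambda v:np.degrees(np.arctan2(v[1],v[0])); H=np.array([576,-7,0])
im=cv2.cvtColor(cv2.imread("pics/wrist10.png"),6)
for y in(3,8,14,22,30,38,42): print(y,[f"{x}:{im[y,x]}" for x in range(354,442,3)])
E
```

```text
8.9 [527.41   4.27  36.59] az 12.786153575703715 tz [-0. -0. -1.] [0.62 0.34 0.2 ] -0.25151336435516214 [ 0.32  0.4  -0.44 -0.   -0.73  1.48]
3 ['354:235', '357:233', '360:233', '363:233', '366:232', '369:237', '372:113', '375:78', '378:80', '381:104', '384:152', '387:184', '390:208', '393:232', '396:228', '399:209', '402:182', '405:112', '408:115', '411:115', '414:115', '417:116', '420:107', '423:239', '426:104', '429:104', '432:111', '435:113', '438:111', '441:110']
8 ['354:233', '357:233', '360:232', '363:233', '366:233', '369:243', '372:126', '375:82', '378:86', '381:115', '384:159', '387:190', '390:203', '393:233', '396:224', '399:207', '402:176', '405:120', '408:121', '411:120', '414:118', '417:117', '420:81', '423:233', '426:232', '429:232', '432:232', '435:234', '438:240', '441:203']
14 ['354:234', '357:233', '360:233', '363:233', '366:233', '369:233', '372:121', '375:128', '378:83', '381:127', '384:168', '387:197', '390:221', '393:234', '396:222', '399:202', '402:152', '405:121', '408:121', '411:121', '414:121', '417:98', '420:219', '423:233', '426:233', '429:232', '432:232'
[... 644 characters left out ...]
234', '432:234', '435:234', '438:234', '441:234']
38 ['354:235', '357:235', '360:235', '363:235', '366:239', '369:127', '372:134', '375:135', '378:83', '381:80', '384:81', '387:94', '390:90', '393:114', '396:99', '399:89', '402:90', '405:89', '408:89', '411:83', '414:108', '417:226', '420:234', '423:235', '426:234', '429:234', '432:235', '435:234', '438:234', '441:235']
42 ['354:236', '357:235', '360:235', '363:235', '366:244', '369:125', '372:127', '375:127', '378:127', '381:124', '384:124', '387:125', '390:115', '393:119', '396:80', '399:88', '402:91', '405:90', '408:91', '411:82', '414:101', '417:239', '420:234', '423:235', '426:234', '429:234', '432:234', '435:235', '438:234', '441:233']
```

```bash
python3 - <<'E'
from h import *
az=lambda v:np.degrees(np.arctan2(v[1],v[0])); H=np.array([576,-7,0])
for y,a,b,k,l in((8,371,420.5,381,404),(14,370.5,419,380,403.5),(22,369.5,418.5,380,402)):
    n=at_z("wrist",((a+b)/2,y),62.5); kk=at_z("wrist",((k+l)/2,y),52); kc=at_z("wrist",(393,y),54)
    print(az(n-H),az(kk-H),az(kc-H))
E
```

```text
9.184427003802588 8.816220268223438 8.910133787333356
9.301273149054621 8.849158565312168 8.70560387789508
9.278706382589467 8.812810042112172 8.410703405247776
```

Notch 9.25° against key 8.8°: aligned. Now I retreat, lift, and go over the hub.

Request:
{"api": "arm_command", "payload": {
  "rows": [
    [[0, -0.015, 0], [0, 0, 0]],
    [[0, -0.03, 0], [0, 0, 0]],
    [[0, -0.03, -0.06], [0, 0, 0]],
    [[0, -0.03, -0.14], [0, 0, 0]],
    [[0, -0.03, -0.14], [0, 0, 0]]
  ]
}}

```text
clock: 9.45
position: [527.7, 12.3, 73.9]
ee_rot: [0.994, 0.113, 0.003, -0.0]
contact_force: [0.4, -0.0, 1.5]
gripper_width: -0.4
grasp_force: 0.0
```

Request:
{"api": "arm_command", "payload": {
  "rows": [
    [[0.05, 0.03, 0], [0, 0, 0]],
    [[0.12, 0.08, 0], [0, 0, 0]],
    [[0.18, 0.117, 0], [0, 0, 0]],
    [[0.18, 0.117, 0.02], [0, 0, 0]],
    [[0.18, 0.117, 0.06], [0, 0, 0]]
  ]
}}

```text
clock: 9.95
position: [575.8, -6.8, 55.8]
ee_rot: [0.994, 0.113, -0.0, -0.0]
contact_force: [-1.0, 0.7, -0.8]
gripper_width: 0.0
grasp_force: 0.0
```

```bash
python3 look.py 11 side wrist; python3 tip.py 11 | head -9; python3 -c "
import cv2,numpy as np
a=cv2.resize(cv2.imread('pics/side11.png')[180:300,240:400],None,fx=2.4,fy=2.4,interpolation=2)
b=cv2.imread('pics/wrist11.png')[0:288,180:560]
cv2.imwrite('pics/s11.png',np.hstack([a,b]))"
```

```text
9.95 [575.85  -6.76  55.84] az 12.932828303776068 tz [-0.  0. -1.] [-1.    0.67 -0.82] 0.010282350238847677 [ 0.27  0.45 -0.3  -0.   -0.82  1.53]
62 121 [550. -29.  62.] [596.  16.  68.]
68 57 [550.  -7.  68.] [589.  12.  74.]
74 96 [550. -14.  74.] [591.  11.  80.]
80 56 [562. -16.  80.] [589.   9.  86.]
86 25 [563. -10.  87.] [583.   4.  92.]
92 35 [563. -12.  92.] [583.   9.  98.]
98 44 [563. -10.  98.] [584.  10. 104.]
104 45 [563. -11. 104.] [584.  10. 110.]
110 48 [563. -12. 110.] [583.  10. 116.]
```

View pics/s11.png

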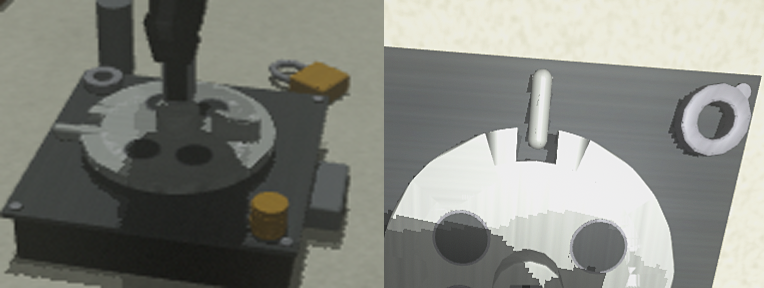

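The notch (537,148) is centred on the key (540,110), and the fingertip is about 6 mm above the hub. Pressing down in small steps.

Request:
{"api": "arm_command", "payload": {
  "rows": [
    [[0, 0, 0.012], [0, 0, 0]],
    [[0, 0, 0.02], [0, 0, 0]],
    [[0, 0, 0.028], [0, 0, 0]],
    [[0, 0, 0.036], [0, 0, 0]],
    [[0, 0, 0.036], [0, 0, 0]]
  ]
}}

```text
clock: 10.55
position: [576.0, -6.7, 47.9]
ee_rot: [0.994, 0.113, 0.0, -0.0]
contact_force: [-0.9, 1.3, 2.5]
gripper_width: -0.0
grasp_force: 1.6
```

Request:
{"api": "arm_command", "payload": {
  "rows": [
    [[0, 0, 0.006], [0, 0, 0]],
    [[0, 0, 0.012], [0, 0, 0]],
    [[0, 0, 0.018], [0, 0, 0]],
    [[0, 0, 0.018], [0, 0, 0]]
  ]
}}

```text
clock: 10.95
position: [576.1, -6.8, 42.9]
ee_rot: [0.994, 0.113, -0.0, -0.0]
contact_force: [-1.3, 0.7, 3.2]
gripper_width: 0.2
grasp_force: 1.6
```

Request:
{"api": "arm_command", "payload": {
  "rows": [
    [[0, 0, 0.004], [0, 0, 0]],
    [[0, 0, 0.008], [0, 0, 0]],
    [[0, 0, 0.008], [0, 0, 0]]
  ]
}}

```text
clock: 11.25
position: [576.2, -6.8, 41.7]
ee_rot: [0.994, 0.113, -0.0, 0.0]
contact_force: [-4.0, 1.6, 8.7]
gripper_width: -0.0
grasp_force: 4.0
```

Request:
{"api": "arm_command", "payload": {
  "rows": [
    [[0, 0, 0.006], [0, 0, 0]],
    [[0, 0, 0.006], [0, 0, 0]],
    [[0, 0, 0.006], [0, 0, 0]]
  ]
}}

```text
clock: 11.55
position: [576.3, -6.9, 41.5]
ee_rot: [0.994, 0.113, 0.0, 0.0]
contact_force: [-5.3, 2.3, 14.5]
gripper_width: 0.0
grasp_force: 7.1
```

Request:
{"api": "arm_command", "payload": {
  "rows": [
    [[0, 0, 0.006], [0, 0, 0]],
    [[0, 0, 0.006], [0, 0, 0]],
    [[0, 0, 0.006], [0, 0, 0]]
  ]
}}

```text
clock: 11.85
position: [576.4, -6.9, 41.3]
ee_rot: [0.994, 0.114, 0.0, 0.0]
contact_force: [-8.5, 2.4, 20.6]
gripper_width: 0.5
grasp_force: 10.4
```

Hard stop reached at 20 N. I'll lift straight off well clear and check the height.

Request:
{"api": "arm_command", "payload": {
  "rows": [
    [[0, 0, -0.04], [0, 0, 0]],
    [[0, 0, -0.14], [0, 0, 0]],
    [[0, 0, -0.3], [0, 0, 0]],
    [[0, 0, -0.46], [0, 0, 0]],
    [[0, 0, -0.5], [0, 0, 0]]
  ]
}}

```text
clock: 12.35
position: [579.6, -6.9, 167.9]
ee_rot: [0.994, 0.113, 0.005, 0.0]
contact_force: [-0.4, 0.9, -0.4]
gripper_width: -0.1
grasp_force: 0.0
```

Request:
{"api": "arm_command", "payload": {
  "rows": [
    [[-0.2, 0, 0], [0, 0, 0]],
    [[-0.4, 0, 0], [0, 0, 0]],
    [[-0.5, 0, 0], [0, 0, 0]],
    [[-0.5, 0, 0], [0, 0, 0]],
    [[-0.5, 0, 0], [0, 0, 0]]
  ]
}}

```text
clock: 12.85
position: [454.7, -35.2, 163.1]
ee_rot: [0.994, 0.113, 0.001, 0.0]
contact_force: [-0.2, -0.1, -0.1]
gripper_width: -0.0
grasp_force: 0.0
```

```bash
python3 look.py 12 wrist side; python3 - <<'E'
from h import *
def cloud(cam,n):
    d=np.load(f"pics/{cam}{n}.npy"); c=arm.camera_info(cam)
    v,u=np.nonzero(d>0); k=np.float32([[c["fx"],0,c["cx"]],[0,c["fy"],c["cy"]],[0,0,1]])
    q=cv2.undistortPoints(np.float32(np.c_[u,v])[:,None],k,np.float32([c["k1"],0,0,0]))[:,0]
    E=np.array(c["extrinsics"]); z=d[v,u]; return (np.c_[q*z[:,None],z])@E[:3,:3].T+E[:3,3]
for cam,n in(("side",0),("side",12),("wrist",12)):
    if n==0: pass
    P=cloud(cam,n); r=np.hypot(P[:,0]-576,P[:,1]+7); a=np.degrees(np.arctan2(P[:,1]+7,P[:,0]-576))
    f=lambda m:(m.sum(),np.median(P[m,2]).round(2)) if m.any() else None
    print(cam,n,"hub",f((r<11)),"face",f((r>60)&(r<66)&(abs(a)>40)&(abs(a)<150)),"key",f((r>76)&(r<92)&(abs(a-8.5)<2)),"deck",f((r>80)&(r<90)&(abs(a)>30)&(abs(a)<60)))
a=cv2.resize(cv2.imread('pics/side12.png')[180:300,240:400],None,fx=2.4,fy=2.4,interpolation=2)
b=cv2.resize(cv2.imread('pics/wrist12.png')[0:340],(500,288*340//340))[:288,:416]
cv2.imwrite('pics/s12.png',np.hstack([a,b]))
E
```

```text
12.85 [454.67 -35.16 163.08] az 12.981981876599493 tz [ 0.  0. -1.] [-0.25 -0.06 -0.06] -0.006707088581102616 [ 0.28  0.13 -0.45  0.   -0.99  1.52]Traceback (most recent call last):
  File "<stdin>", line 9, in <module>
  File "<stdin>", line 3, in cloud
    fid = stack.enter_context(open(os.fspath(file), "rb"))
                              ~~~~^^^^^^^^^^^^^^^^^^^^^^^
FileNotFoundError: [Errno 2] No such file or directory: 'pics/side0.npy'
```

```bash
python3 - <<'E'
from h import *
def cloud(cam,n):
    d=np.load(f"pics/{cam}{n}.npy"); c=arm.camera_info(cam)
    v,u=np.nonzero(d>0); k=np.float32([[c["fx"],0,c["cx"]],[0,c["fy"],c["cy"]],[0,0,1]])
    q=cv2.undistortPoints(np.float32(np.c_[u,v])[:,None],k,np.float32([c["k1"],0,0,0]))[:,0]
    E=np.array(c["extrinsics"]); z=d[v,u]; return (np.c_[q*z[:,None],z])@E[:3,:3].T+E[:3,3]
for cam,n in(("side",6),("side",12),("wrist",12)):
    P=cloud(cam,n); r=np.hypot(P[:,0]-576,P[:,1]+7); a=np.degrees(np.arctan2(P[:,1]+7,P[:,0]-576))
    f=lambda m:(m.sum(),np.median(P[m,2]).round(2)) if m.any() else None
    print(cam,n,"hub",f((r<11)),"face",f((r>60)&(r<66)&(a<-40)&(a>-150)),"key",f((r>78)&(r<91)&(abs(a-8.5)<1.5)),"deck",f((r>80)&(r<90)&(a<-30)&(a>-60)))
E
```

```text
side 6 hub (np.int64(68), np.float64(80.19)) face (np.int64(73), np.float64(62.04)) key (np.int64(5), np.float64(52.98)) deck None
side 12 hub (np.int64(69), np.float64(71.71)) face (np.int64(106), np.float64(53.47)) key (np.int64(5), np.float64(53.42)) deck (np.int64(33), np.float64(43.68))
wrist 12 hub (np.int64(989), np.float64(71.49)) face (np.int64(1461), np.float64(53.49)) key None deck (np.int64(241), np.float64(43.38))
```

The hub dropped 8.5 mm (80.2 to 71.7) and the disc face is level with the key's crest, so the disc is fully seated.

```bash
python3 -c "
from bench import arm
print(arm.job_done())"
```

```text
the job is handed in; nothing more can be done
None
```

The disc was turned until its notch stood over the key and pressed fully home (hub measured 8.5 mm lower, about 72 mm above the bench), with the arm then clear, and the job is handed in.

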